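# Build the sterile instrument stand in the flow cabinet

## Task

Build the instrument stand on the perforated aluminium base plate, in this order: the large steel case on the plate, the small steel case on the large one, the white rest on the small case, and last the heavy-headed probe lying in the two notches of the rest with its balance point over the middle of the rest. Centre every piece on the one below, with the long sides lined up, and set each down rather than dropping it; keep the probe level all the while. Do not shove or tip the two small glass jars that stand among the parts.

Things in the scene. Friction and masses are not known exactly. Their poses are not given: they have to be found in the camera images.
- stand: The base plate: a flat aluminium plate with rows of black holes, fixed to the bench, 158 (x) by 90 (y) by 10 mm high; along both short ends stands a dark lip 4 mm thick and 4 mm high (150 mm clear between them). Origin: centre of its underside, on the bench. x lies along its length, y across, z up.
- large_case: The large instrument case: a closed, rigid steel box with black vent holes in its flat top, 130 long (x) by 64 wide (y) by 36 mm high, 0.35 kg; on its top, along both short ends, a dark lip 4 mm thick and 4 mm high (122 mm clear between them). Origin: centre of its underside; z up. Either way round is right.
- small_case: The small instrument case: the same kind of closed steel box, 102 long (x) by 54 wide (y) by 32 mm high, about 0.22 kg, with end lips on its top 4 mm thick and 4 mm high (94 mm clear between them). Origin: centre of its underside; z up. Either way round is right.
- rest: The rest: a white plastic block 74 long (x) by 44 wide (y) by 24 mm high, 0.12 kg, with two upright notched saddles, 6 mm thick, on top at x = -24 and +24 mm. Notch floor 40 mm above the underside; cheeks flare from 12 mm apart there to 28 mm at their top, 53 mm above the underside. A bar in the notches lies along x. Origin: centre of underside; z up. Either way round is right.
- probe: The probe: a square aluminium bar, 10 by 10 mm, with a heavy brass head (18 by 18 by 30 mm) at its +x end and a black guard (18 by 18 by 6 mm) at its -x end; 176 mm long, 0.15 kg. It lies level on head and guard, the bar's axis 9 mm above the underside. Origin: mid-length, on the underside; x towards the head (bare bar from x = -82 to +58 mm), z up. The head may point either way.
- probe_balance (a point): The probe's balance point (centre of mass): on the axis of the bar, 20.6 mm from mid-length towards the head, 9 mm above the underside. Axes as the probe's.
- jar_a: A small closed glass culture jar standing among the parts, 60 mm across and 55 mm high; to be left alone. Origin: centre of its underside.
- jar_b: Another such glass culture jar, 60 mm across and 55 mm high; to be left alone. Origin: centre of its underside.

How it is judged (in metres and radians):
On the way, in this order (a step that is already met when the one before it is completed fails the run):
1. the large case sits on the base plate, centred and lined up, let go (z of large_case in the frame of stand between 0.006 and 0.014 m and horizontal distance between large_case and stand below 0.012 m and angle between the x axis of large_case and the x axis of stand, either way round below 0.2 rad and angle between large_case's own z axis and vertical below 0.08 rad and contact force between the fingers and large_case below 0.3 N and linear speed of large_case below 0.03 m/s), for 0.2 s.
2. the small case sits on the large case, centred and lined up, let go (z of large_case in the frame of stand between 0.006 and 0.014 m and horizontal distance between large_case and stand below 0.012 m and angle between the x axis of large_case and the x axis of stand, either way round below 0.2 rad and angle between each of large_case, small_case's own z axis and vertical below 0.08 rad and z of small_case in the frame of large_case between 0.032 and 0.04 m and horizontal distance between small_case and large_case below 0.012 m and angle between the x axis of small_case and the x axis of large_case, either way round below 0.2 rad and contact force between the fingers and small_case below 0.3 N and linear speed of small_case below 0.03 m/s), for 0.2 s.
3. the rest sits on the small case, centred and lined up, let go (z of large_case in the frame of stand between 0.006 and 0.014 m and horizontal distance between large_case and stand below 0.012 m and angle between the x axis of large_case and the x axis of stand, either way round below 0.2 rad and angle between each of large_case, small_case, rest's own z axis and vertical below 0.08 rad and z of small_case in the frame of large_case between 0.032 and 0.04 m and horizontal distance between small_case and large_case below 0.012 m and angle between the x axis of small_case and the x axis of large_case, either way round below 0.2 rad and z of rest in the frame of small_case between 0.028 and 0.036 m and horizontal distance between rest and small_case below 0.012 m and angle between the x axis of rest and the x axis of small_case, either way round below 0.2 rad and contact force between the fingers and rest below 0.3 N and linear speed of rest below 0.03 m/s), for 0.2 s.
4. the probe lies in both notches of the rest, its balance point over the middle, let go (z of large_case in the frame of stand between 0.006 and 0.014 m and horizontal distance between large_case and stand below 0.012 m and angle between the x axis of large_case and the x axis of stand, either way round below 0.2 rad and angle between each of large_case, small_case, rest's own z axis and vertical below 0.08 rad and z of small_case in the frame of large_case between 0.032 and 0.04 m and horizontal distance between small_case and large_case below 0.012 m and angle between the x axis of small_case and the x axis of large_case, either way round below 0.2 rad and z of rest in the frame of small_case between 0.028 and 0.036 m and horizontal distance between rest and small_case below 0.012 m and angle between the x axis of rest and the x axis of small_case, either way round below 0.2 rad and z of probe in the frame of rest between 0.031 and 0.041 m and horizontal distance between probe_balance and rest below 0.014 m and angle between the x axis of probe and the x axis of rest, either way round below 0.2 rad and contact force between the fingers and probe below 0.3 N and linear speed of probe below 0.03 m/s), for 0.2 s.
At the end, for the whole second after the job is handed in: Large case on plate, small case on it, rest on that: each flat, within 12 mm of centre and 0.2 rad of the piece below, 4 mm of seated height. Probe in both notches, level within 0.12 rad, lined up within 0.2 rad, balance point within 14 mm of the rest's centre. All released, at rest (< 0.03 m/s) (all of step 4 and angle between probe's own x axis and vertical between 1.45 and 1.69 rad and contact force between the fingers and large_case below 0.3 N and linear speed of each of large_case, small_case, rest below 0.03 m/s and contact force between the fingers and small_case below 0.3 N and contact force between the fingers and rest below 0.3 N); the robot touches nothing.
It fails at once if a glass jar is shoved more than 30 mm or tipped more than 0.35 rad (distance of any of jar_a, jar_b from where it was at the start of the episode above 0.03 m or angle between any of jar_a, jar_b's own z axis and vertical above 0.35 rad).
It fails at once if the probe leans more than 20 degrees (0.35 rad) from level (angle between probe's own x axis and vertical below 1.22 rad or angle between probe's own x axis and vertical above 1.92 rad).
It fails at once if a part is dropped (out of the fingers and faster than 0.6 m/s, a fall of about 2 cm) ((contact force between the fingers and large_case below 0.1 N and linear speed of large_case above 0.6 m/s) or (contact force between the fingers and small_case below 0.1 N and linear speed of small_case above 0.6 m/s) or (contact force between the fingers and rest below 0.1 N and linear speed of rest above 0.6 m/s) or (contact force between the fingers and probe below 0.1 N and linear speed of probe above 0.6 m/s)).
It also fails if it takes over 128 s, if anything falls off the work surface, if the arm or the gripper's body presses on something with over 40 N, if the wrist force passes 120 N, or if a joint passes its speed limit or range.

## Robot

A 6-joint arm with a two-finger parallel gripper is mounted at the origin on the work surface. World frame = base frame: x ahead of the robot, y to its left, z up, the work surface at z = 0. Lengths are in m, angles in degrees, forces in N, time in s.
With the tool pointing down it reaches from about 0.4 to 0.825 m from the base axis. Payload 7 kg.
Tool frame: the origin (TCP) lies on the centre line of the jaws, within the pads' length; the fingertips stand 22 mm ahead of it and the grasp point (between the pads) lies 3 mm ahead of it; z points along the fingers, y is the line along which they close (so a half turn about z gives the same grasp; the last joint's range is limited). The gripper opens to 88 mm and grips with 3 to 60 N. Pads are 19 mm wide; open, the fingers measure 130 mm over their backs; the gripper's body (78 mm by 193 mm) begins 47 mm behind the grasp point.
Start: joints at [-49.612, 20.546, 0.682, 0, -70.136, -16.507], TCP at [0.273, -0.617, 0.249] pointing down, gripper open.
Joint ranges: [-176.03, 176.03], [-82.01, 121.73], [-58.28, 71.71], [-173.87, 95.51], [-174.79, -0.11], [-173.66, 173.66]. Speed limits (degrees/s): [136.94, 136.94, 172.46, 180, 180, 180].

## Interface

Orientations are given as [roll, pitch, yaw] about the fixed x, y, z axes, in that order (R = Rz(yaw) Ry(pitch) Rx(roll)).
In Python, from plant import get_state, cams, r gives the robot as it stands.
- The arm moves only by the tool apply_moves, never from a script. Its argument "targets" is a list of rows, each an object with "dp": the shift along the world's x, y, z in m, a list of three; "yaw": the turn about the world's z in degrees. In form: [{"dp": [x, y, z], "yaw": yaw}, ...]. A call has 1 to 20 rows; each row is the pose to reach, as a shift and turn from the pose commanded when the call began; what a row does not reach only later rows make up. A row lasts 1/12 s, in which the tool goes at most 41.7 mm and 7.16 degrees, less where a joint would pass 70% of its speed; a pose out of reach is approached as far as the arm can. A call with a gripper value outside its range is refused whole. "grip" is the gripper command: -1 is fully open, 1 is shut, values between are in proportion, set as the call begins (left out, the last holds). The fingers move at their own pace and stop on an object; "squeeze" is the grip in N (left out, the last holds). Time passes only in rows, so rows that repeat a pose let the fingers close. It gives the time, the measured TCP pose, the force, the opening and the grip force at its end, in the units of the state.
- get_state(): the state, without advancing time (a new reading comes with each control period).
- cams.capture(name): name is "scene" or "side" or "wrist"; returns a dict with "image" (420x560x3 uint8, red, green, blue), "range_z" (420x560 float32, m along the optical axis (not along the pixel's ray), 0 where there is no reading), "fx", "fy", "cx", "cy" (pixels), "k1" (the pictures are not rectified: a ray, as slopes to the right and down, at radius r is drawn at 1 + k1 r^2 times it, then the intrinsics apply), "R" (3x3) and "t" (3): a world point X has camera coordinates R X + t; the wrist camera has in their place "T_tool_cam" (4x4, takes a point from camera to tool coordinates, whose origin is the TCP and whose axes are the flange's). Camera axes: x right, y down, z forward; pixel columns grow to the right and rows downward; lengths in m; the calibration is good to about 2 mm. A picture is of the moment at which its call begins: read the wrist's pose just before it.
- r.close_job(): hands the job in; it is judged then, once.
The state is a dict: "time_s": time; "joints": joint angles; "qd": joint speeds; "joint_torque": joint torques, N m; "tcp_pos": TCP position; "eef_rot": TCP orientation; "contact_force": force on the tool from outside, world axes, zero at the start; "moment": the same for the moment, N m; "gripper_width": finger opening in m; "gripper_force": force on a finger pad.
Only numpy, scipy, OpenCV 4.12 (cv2) and the standard library are available. Lean on these libraries where they do the work, as an engineer would, in place of code of your own. Each camera call takes 0.05 s, during which the arm holds its last target. There are 200 camera calls.

## Working session

There is one attempt and no reset: what is moved stays moved. The work goes in short steps, Python scripts to look and compute and a tool call to move; the robot and the scene stay as the last step left them, time stands still between calls to the robot, and variables do not carry over. Pictures are saved under pics/ and viewed, at most 14 in all, crops included, and the job is handed in when it is done.

Besides the shell and the picture viewer there is one more tool, called in YAML: its name, and indented under it one key for each argument. apply_moves: Moves the arm, as the interface text tells. Its arguments: {"type":"object","properties":{"targets":{"type":"array","items":{"type":"object","properties":{"dp":{"type":"array","items":{"type":"number"}},"yaw":{"type":"number"}}}},"grip":{"type":"number"},"squeeze":{"type":"number"}},"required":["targets"]}

```bash
ls; mkdir -p pics; python3 - <<'E'
from plant import get_state, cams, r
import cv2, numpy as np
s=get_state(); print(s)
for n in ("scene","side"):
    c=cams.capture(n); np.savez(f"{n}0.npz",**c)
    cv2.imwrite(f"pics/{n}0.png",c["image"][:,:,::-1]); print(n,c["fx"],c["cx"],c["cy"],c["k1"],-c["R"].T@c["t"],c["R"].round(3).tolist(),(c["range_z"]>0).mean())
E
```

```text
pics
{'time_s': 0.0, 'joints': array([-4.96137847e+01,  2.05907604e+01,  6.32958677e-01, -2.06679903e-02,
       -7.01340796e+01, -1.65055344e+01]), 'qd': array([-0.00666242,  0.03047142,  0.02055572, -0.05234658, -0.10185977,
       -0.09786961]), 'joint_torque': array([ 2.88853098e-04, -5.82727432e+01,  2.93063396e+01,  6.99750647e+00,
        7.05208411e-03, -1.69954874e-04]), 'tcp_pos': array([ 0.27304609, -0.61681464,  0.24762234]), 'eef_rot': array([ 1.79906384e+02, -7.47833197e-03, -1.56126352e+02]), 'contact_force': array([ 0.62261482,  0.19272135, -0.35245134]), 'moment': array([-0.00845272,  0.00450736, -0.04521823]), 'gripper_force': 0.0, 'gripper_width': 0.08742468250751093}
scene 503.5357999027255 280.2849105603768 219.3901974696134 -0.13906061683334345 [ 1.16808407 -0.08006435  1.05512558] [[0.181, 0.983, -0.016], [0.818, -0.16, -0.552], [-0.545, 0.087, -0.834]] 0.9959056122448979
side 391.69520749858964 278.24884890763457 204.31778876897027 -0.07060110543020126 [0.36399817 0.64872276 0.49744175] [[-0.973, -0.232, -0.019], [-0.115, 0.548, -0.829], [0.203, -0.804, -0.559]] 0.9960246598639456
```

View pics/scene0.png

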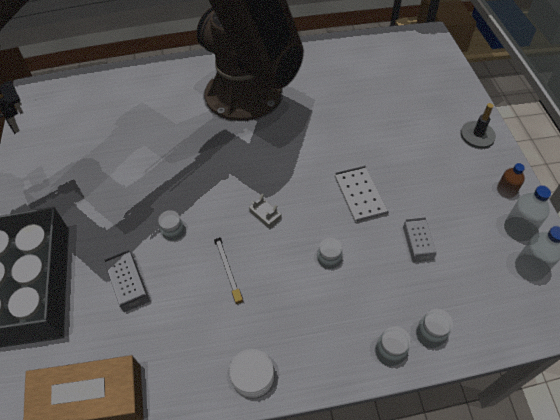

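View pics/side0.png

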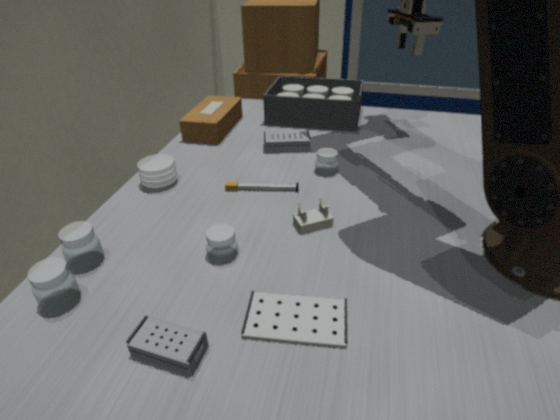

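The scene shows the large case near (127,280), the probe at (229,270) with its brass head at (237,296), and the rest at (265,211). The plate is near (362,194) and the small case at (419,240). The jars are at (171,224) and (331,252).

```bash
cat > h.py <<'E'
import numpy as np, cv2
from scipy.spatial.transform import Rotation as Ro
def undist(c,uv):
    K=np.array([[c["fx"],0,c["cx"]],[0,c["fy"],c["cy"]],[0,0,1.]])
    return cv2.undistortPoints(np.asarray(uv,float).reshape(-1,1,2),K,np.array([float(c["k1"]),0,0,0])).reshape(-1,2)
def pose(c,s=None):
    "camera->world R,t"
    if "R" in c: return c["R"].T,-c["R"].T@c["t"]
    T=np.array(c["T_tool_cam"]); R=Ro.from_euler("xyz",s["eef_rot"],degrees=True).as_matrix()
    return R@T[:3,:3],R@T[:3,3]+s["tcp_pos"]
def rays(c,uv,z,s=None):
    R,t=pose(c,s); d=np.c_[undist(c,uv),np.ones(len(np.reshape(uv,(-1,2))))]@R.T
    return t+d*((z-t[2])/d[:,2])[:,None]
def cloud(c,s=None):
    h,w=c["range_z"].shape; v,u=np.mgrid[:h,:w]
    d=np.c_[undist(c,np.c_[u.ravel(),v.ravel()]),np.ones(h*w)]*c["range_z"].reshape(-1,1)
    R,t=pose(c,s); return (d@R.T+t).reshape(h,w,3)
def rect(p):
    (x,y),(a,b),ang=cv2.minAreaRect((p[:,:2]*1000).astype(np.float32))
    if a<b: a,b,ang=b,a,ang+90
    return dict(c=(round(x/1e3,4),round(y/1e3,4)),L=round(a,1),W=round(b,1),ang=round((ang+90)%180-90,1),z=round(float(np.median(p[:,2])),4))
E
python3 - <<'E'
from h import *
boxes={"scene":dict(large=(95,155,235,320),small=(395,445,205,268),plate=(330,392,160,225),rest=(242,288,188,232),probe=(208,248,230,308),jarA=(155,190,205,245),jarB=(312,348,232,270)),
"side":dict(small=(120,215,310,378),large=(255,318,120,156),plate=(235,355,285,350),rest=(285,340,195,235),probe=(220,305,178,197),jarA=(312,344,145,176),jarB=(200,242,220,265))}
for n in boxes:
    c=dict(np.load(n+"0.npz")); P=cloud(c)
    for k,(u0,u1,v0,v1) in boxes[n].items():
        p=P[v0:v1,u0:u1].reshape(-1,3); im=c["image"][v0:v1,u0:u1].reshape(-1,3)
        q=p[(p[:,2]>.005)&(p[:,2]<.1)]
        z=np.percentile(q[:,2],90); t=q[q[:,2]>z-.006] if k!="rest" else q
        print(n,k,len(q),"ztop",z.round(4),rect(t),"med",np.median(t[:,:2],0).round(4))
    b=boxes[n]["probe"]; im=c["image"][b[2]:b[3],b[0]:b[1]].astype(int); m=(im[...,0]-im[...,2]>50); print("head",P[b[2]:b[3],b[0]:b[1]][m].mean(0))
    p=P.reshape(-1,3); m=(abs(p[:,2])<.02)&(abs(p[:,0]-.55)<.3)&(abs(p[:,1])<.4); print("table z",np.median(p[m,2]))
E
```

```text
scene large 1633 ztop 0.0382 {'c': (0.5901, -0.3558), 'L': 136.4, 'W': 64.7, 'ang': 15.9, 'z': 0.0355} med [ 0.5915 -0.3554]
scene small 1038 ztop 0.0335 {'c': (0.611, 0.3457), 'L': 103.9, 'W': 56.0, 'ang': -3.8, 'z': 0.031} med [0.6129 0.3457]
scene plate 1692 ztop 0.0122 {'c': (0.443, 0.2305), 'L': 164.4, 'W': 121.6, 'ang': 5.6, 'z': 0.0093} med [0.4435 0.2464]
scene rest 582 ztop 0.0413 {'c': (0.4433, -0.0153), 'L': 129.8, 'W': 47.0, 'ang': 32.9, 'z': 0.0236} med [ 0.4647 -0.0065]
scene probe 372 ztop 0.0175 {'c': (0.5987, -0.1185), 'L': 178.9, 'W': 17.9, 'ang': 9.5, 'z': 0.0146} med [ 0.6158 -0.116 ]
scene jarA 587 ztop 0.0556 {'c': (0.4615, -0.2404), 'L': 53.1, 'W': 50.5, 'ang': -18.1, 'z': 0.054} med [ 0.4618 -0.2404]
scene jarB 643 ztop 0.0553 {'c': (0.6112, 0.1245), 'L': 53.1, 'W': 50.9, 'ang': -14.1, 'z': 0.0537} med [0.6117 0.1238]
head [ 0.67145621 -0.10625806  0.01649036]
table z -0.0007734148359177517
side small 3181 ztop 0.0345 {'c': (0.6095, 0.3473), 'L': 103.7, 'W': 55.0, 'ang': -4.0, 'z': 0.033} med [0.6078 0.3497]
side large 1200 ztop 0.0376 {'c': (0.5709, -0.2997), 'L': 186.9, 'W': 130.3, 'ang': -72.5, 'z': 0.0368} med [ 0.5859 -0.3486]
side plate 4855 ztop 0.0126 {'c': (0.4404, 0.2484), 'L': 158.1, 'W': 92.9, 'ang': 5.7, 'z': 0.0111} med [0.4392 0.2534]
side rest 829 ztop 0.0411 {'c': (0.4553, -0.0048), 'L': 75.2, 'W': 45.3, 'ang': 33.7, 'z': 0.0243} med [0.4539 0.0034]
side probe 436 ztop 0.0176 {'c': (0.597, -0.1166), 'L': 174.2, 'W': 17.0, 'ang': 9.8, 'z': 0.0146} med [ 0.6091 -0.1147]
side jarA 569 ztop 0.056 {'c': (0.4581, -0.2379), 'L': 51.5, 'W': 51.2, 'ang': -76.2, 'z': 0.0555} med [ 0.4576 -0.2355]
side jarB 1079 ztop 0.056 {'c': (0.6078, 0.1241), 'L': 53.4, 'W': 51.9, 'ang': -73.5, 'z': 0.0554} med [0.607  0.1279]
head [ 0.66830339 -0.10175932  0.01615178]
table z 0.000967327414058472
```

apply_moves:
  targets:
    - {"dp": [0.02, 0.016, 0], "yaw": 0}
    - {"dp": [0.05, 0.04, -0.005], "yaw": -2}
    - {"dp": [0.08, 0.066, -0.01], "yaw": -4}
    - {"dp": [0.11, 0.092, -0.015], "yaw": -6}
    - {"dp": [0.14, 0.118, -0.02], "yaw": -8}
    - {"dp": [0.17, 0.144, -0.025], "yaw": -8}
    - {"dp": [0.2, 0.17, -0.03], "yaw": -8}
    - {"dp": [0.23, 0.195, -0.035], "yaw": -8}
    - {"dp": [0.26, 0.22, -0.04], "yaw": -8}
    - {"dp": [0.285, 0.24, -0.045], "yaw": -8}
    - {"dp": [0.305, 0.255, -0.049], "yaw": -8}
    - {"dp": [0.317, 0.262, -0.049], "yaw": -8}
    - {"dp": [0.317, 0.262, -0.049], "yaw": -8}
    - {"dp": [0.317, 0.262, -0.049], "yaw": -8}
    - {"dp": [0.317, 0.262, -0.049], "yaw": -8}
  grip: -1

```text
time_s: 1.35
tcp_pos: [0.5896, -0.3557, 0.1995]
eef_rot: [180.0, -0.0, -164.1]
contact_force: [0.1, -0.4, 0.4]
gripper_width: 0.0872
gripper_force: 0.0
```

```bash
cat >> h.py <<'E'
def wrist(name,zlo,zhi,near,rad=.12):
    "wrist picture -> rect of points with height in (zlo,zhi) within rad of near"
    from plant import get_state,cams
    s=get_state(); c=cams.capture("wrist"); cv2.imwrite(f"pics/{name}.png",c["image"][:,:,::-1])
    np.savez(name+".npz",**c,**{k:s[k] for k in("tcp_pos","eef_rot")})
    P=cloud(c,s); m=((P[...,2]>zlo)&(P[...,2]<zhi)&(np.hypot(P[...,0]-near[0],P[...,1]-near[1])<rad)).astype(np.uint8)
    m=cv2.morphologyEx(m,cv2.MORPH_OPEN,np.ones((3,3)))
    n,l,st,_=cv2.connectedComponentsWithStats(m); i=1+np.argmax(st[1:,4]); m=l==i
    b=(st[i,:4].tolist()); print("tcp",s["tcp_pos"].round(4),s["eef_rot"].round(2),"bbox",b); print(rect(P[m]),m.sum())
    return c,s,P,m
E
python3 - <<'E'
from h import *
wrist("w1",.028,.045,(.59,-.355))
E
```

```text
tcp [ 0.5896 -0.3557  0.1995] [ 1.7998e+02 -3.0000e-02 -1.6415e+02] bbox [245, 128, 66, 127]
{'c': (0.5891, -0.3572), 'L': 130.5, 'W': 64.1, 'ang': 15.6, 'z': 0.0368} 7874
```

View pics/w1.png

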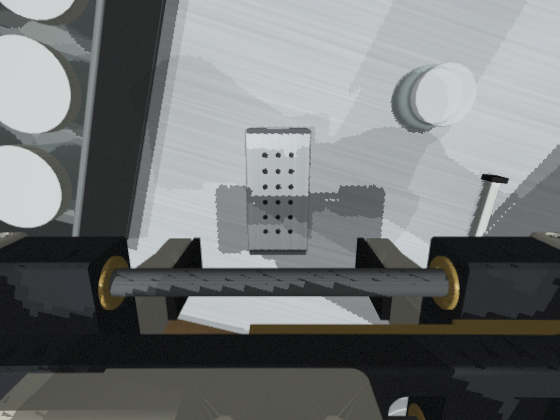

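The case is centred at about (278,191) and lined up with the jaws. The black tray's edge is on the left at u≈150, so I'll check its clearance from the gripper body.

```bash
python3 - <<'E'
from h import *
c=dict(np.load("w1.npz")); s=c; P=cloud(c,s)
a=np.radians(15.6); d=P-np.array([.5891,-.3572,0]); X=d@[np.cos(a),np.sin(a),0]; Y=d@[-np.sin(a),np.cos(a),0]
m=np.zeros(X.shape,bool); m[:235]=1; m&=(P[...,2]>.045)&(P[...,2]<.15)
for x0 in np.arange(-.1,.16,.04):
    k=m&(X>x0)&(X<x0+.04)&(Y<0); print(x0.round(2),k.sum(), Y[k].max().round(4) if k.any() else None, np.percentile(P[k][:,2],[50,99]).round(3) if k.any() else None)
E
```

```text
-0.1 6211 -0.1309 [0.081 0.101]
-0.06 4637 -0.1425 [0.08  0.101]
-0.02 4656 -0.1535 [0.081 0.101]
0.02 478 -0.1646 [0.054 0.093]
0.06 0 None None
0.1 0 None None
0.14 0 None None
```

apply_moves:
  targets:
    - {"dp": [-0.0005, -0.0015, -0.01], "yaw": -0.3}
    - {"dp": [-0.0005, -0.0015, -0.03], "yaw": -0.3}
    - {"dp": [-0.0005, -0.0015, -0.05], "yaw": -0.3}
    - {"dp": [-0.0005, -0.0015, -0.07], "yaw": -0.3}
    - {"dp": [-0.0005, -0.0015, -0.09], "yaw": -0.3}
    - {"dp": [-0.0005, -0.0015, -0.11], "yaw": -0.3}
    - {"dp": [-0.0005, -0.0015, -0.13], "yaw": -0.3}
    - {"dp": [-0.0005, -0.0015, -0.145], "yaw": -0.3}
    - {"dp": [-0.0005, -0.0015, -0.158], "yaw": -0.3}
    - {"dp": [-0.0005, -0.0015, -0.167], "yaw": -0.3}
    - {"dp": [-0.0005, -0.0015, -0.17], "yaw": -0.3}
    - {"dp": [-0.0005, -0.0015, -0.17], "yaw": -0.3}
    - {"dp": [-0.0005, -0.0015, -0.17], "yaw": -0.3}

```text
time_s: 2.48
tcp_pos: [0.5901, -0.3571, 0.0302]
eef_rot: [-180.0, 0.0, -164.4]
contact_force: [-0.1, 0.1, 0.4]
gripper_width: 0.0877
gripper_force: 0.0
```

apply_moves:
  targets:
    - {"dp": [0, 0, 0], "yaw": 0}
    - {"dp": [0, 0, 0], "yaw": 0}
    - {"dp": [0, 0, 0], "yaw": 0}
    - {"dp": [0, 0, 0], "yaw": 0}
    - {"dp": [0, 0, 0], "yaw": 0}
    - {"dp": [0, 0, 0], "yaw": 0}
    - {"dp": [0, 0, 0], "yaw": 0}
    - {"dp": [0, 0, 0], "yaw": 0}
    - {"dp": [0, 0, 0], "yaw": 0}
    - {"dp": [0, 0, 0], "yaw": 0}
  grip: 1
  squeeze: 30

```text
time_s: 3.32
tcp_pos: [0.5899, -0.3567, 0.0301]
eef_rot: [-180.0, 0.0, -164.4]
contact_force: [-0.3, 2.6, 5.2]
gripper_width: 0.0635
gripper_force: 30.0
```

apply_moves:
  targets:
    - {"dp": [0, 0, 0.005], "yaw": 0}
    - {"dp": [0, 0, 0.015], "yaw": 0}
    - {"dp": [0, 0, 0.03], "yaw": 0}
    - {"dp": [0, 0, 0.05], "yaw": 0}
    - {"dp": [0, 0, 0.07], "yaw": 0}
    - {"dp": [0, 0, 0.09], "yaw": 0}
    - {"dp": [0, 0, 0.11], "yaw": 0}
    - {"dp": [0, 0, 0.13], "yaw": 0}
    - {"dp": [-0.003, 0.01, 0.145], "yaw": -1}
    - {"dp": [-0.008, 0.03, 0.15], "yaw": -2}
    - {"dp": [-0.014, 0.055, 0.15], "yaw": -3}
    - {"dp": [-0.021, 0.085, 0.15], "yaw": -4}
    - {"dp": [-0.028, 0.115, 0.15], "yaw": -5}
    - {"dp": [-0.035, 0.145, 0.15], "yaw": -6}
    - {"dp": [-0.042, 0.175, 0.15], "yaw": -7}
    - {"dp": [-0.049, 0.205, 0.15], "yaw": -8}
    - {"dp": [-0.056, 0.235, 0.15], "yaw": -9}
    - {"dp": [-0.064, 0.265, 0.15], "yaw": -10}
    - {"dp": [-0.072, 0.295, 0.15], "yaw": -10}
    - {"dp": [-0.08, 0.325, 0.15], "yaw": -10}

```text
time_s: 4.98
tcp_pos: [0.5088, -0.0305, 0.1799]
eef_rot: [180.0, 0.0, -174.4]
contact_force: [1.3, -0.0, -3.6]
gripper_width: 0.064
gripper_force: 30.0
```

apply_moves:
  targets:
    - {"dp": [-0.007, 0.03, 0], "yaw": 0}
    - {"dp": [-0.014, 0.06, 0], "yaw": 0}
    - {"dp": [-0.021, 0.09, 0], "yaw": 0}
    - {"dp": [-0.028, 0.12, 0], "yaw": 0}
    - {"dp": [-0.035, 0.15, 0], "yaw": 0}
    - {"dp": [-0.042, 0.18, 0], "yaw": 0}
    - {"dp": [-0.049, 0.208, 0], "yaw": 0}
    - {"dp": [-0.055, 0.233, 0], "yaw": 0}
    - {"dp": [-0.06, 0.253, 0], "yaw": 0}
    - {"dp": [-0.065, 0.268, 0], "yaw": 0}
    - {"dp": [-0.069, 0.278, 0], "yaw": 0}
    - {"dp": [-0.069, 0.28, 0], "yaw": 0}
    - {"dp": [-0.069, 0.28, 0], "yaw": 0}
    - {"dp": [-0.069, 0.28, 0], "yaw": 0}

```text
time_s: 6.15
tcp_pos: [0.4407, 0.2477, 0.1796]
eef_rot: [-180.0, -0.0, -174.4]
contact_force: [-0.3, -0.5, -3.7]
gripper_width: 0.0639
gripper_force: 30.0
```

```bash
python3 - <<'E'
from h import *
c,s,P,m=wrist("w2",.005,.018,(.44,.248),.15)
a=np.radians(5.7)
wrist("w2b",.1,.18,(.44,.248),.1)
E
```

```text
tcp [0.4407 0.2477 0.1796] [-1.7999e+02 -2.0000e-02 -1.7443e+02] bbox [233, 114, 92, 22]
{'c': (0.3719, 0.24), 'L': 89.8, 'W': 19.8, 'ang': -84.4, 'z': 0.011} 1997
tcp [0.4407 0.2475 0.1796] [-1.7998e+02 -2.0000e-02 -1.7445e+02] bbox [346, 238, 28, 18]
{'c': (0.4258, 0.286), 'L': 14.3, 'W': 4.2, 'ang': -78.5, 'z': 0.1729} 349
```

View pics/w2.png

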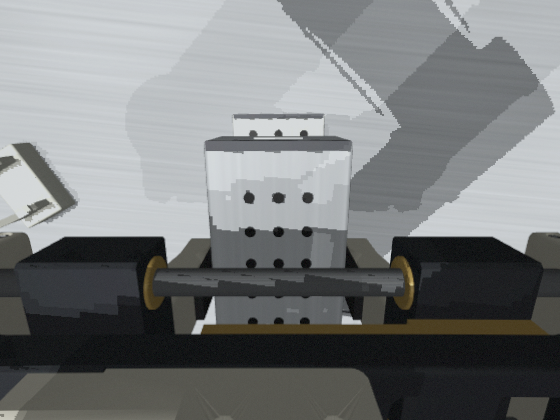

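The held case is squarely above the plate: the plate's far end shows at v≈114–137, u 233–324. The visible strip puts the plate within 1 mm of the current position, so I'll descend straight.

apply_moves:
  targets:
    - {"dp": [0, 0, -0.008], "yaw": 0}
    - {"dp": [0, 0, -0.022], "yaw": 0}
    - {"dp": [0, 0, -0.038], "yaw": 0}
    - {"dp": [0, 0, -0.054], "yaw": 0}
    - {"dp": [0, 0, -0.07], "yaw": 0}
    - {"dp": [0, 0, -0.086], "yaw": 0}
    - {"dp": [0, 0, -0.1], "yaw": 0}
    - {"dp": [0, 0, -0.112], "yaw": 0}
    - {"dp": [0, 0, -0.122], "yaw": 0}
    - {"dp": [0, 0, -0.129], "yaw": 0}
    - {"dp": [0, 0, -0.133], "yaw": 0}
    - {"dp": [0, 0, -0.135], "yaw": 0}
    - {"dp": [0, 0, -0.136], "yaw": 0}
    - {"dp": [0, 0, -0.137], "yaw": 0}
    - {"dp": [0, 0, -0.138], "yaw": 0}
    - {"dp": [0, 0, -0.139], "yaw": 0}
    - {"dp": [0, 0, -0.1395], "yaw": 0}
    - {"dp": [0, 0, -0.1395], "yaw": 0}

```text
time_s: 7.75
tcp_pos: [0.4408, 0.2484, 0.0402]
eef_rot: [180.0, 0.0, -174.4]
contact_force: [-0.5, -0.2, -2.2]
gripper_width: 0.0641
gripper_force: 30.0
```

apply_moves:
  targets:
    - {"dp": [0, 0, -0.0005], "yaw": 0}
    - {"dp": [0, 0, -0.001], "yaw": 0}
    - {"dp": [0, 0, -0.001], "yaw": 0}

```text
time_s: 8.0
tcp_pos: [0.4408, 0.2484, 0.04]
eef_rot: [180.0, 0.0, -174.4]
contact_force: [-3.1, -0.3, 8.2]
gripper_width: 0.0641
gripper_force: 30.0
```

apply_moves:
  targets:
    - {"dp": [0, 0, -0.001], "yaw": 0}
    - {"dp": [0, 0, -0.001], "yaw": 0}
    - {"dp": [0, 0, -0.001], "yaw": 0}
    - {"dp": [0, 0, -0.001], "yaw": 0}
    - {"dp": [0, 0, -0.001], "yaw": 0}
    - {"dp": [0, 0, -0.001], "yaw": 0}
    - {"dp": [0, 0, -0.001], "yaw": 0}
    - {"dp": [0, 0, 0.01], "yaw": 0}
    - {"dp": [0, 0, 0.03], "yaw": 0}
    - {"dp": [0, 0, 0.06], "yaw": 0}
    - {"dp": [0, 0, 0.09], "yaw": 0}
    - {"dp": [0, 0, 0.12], "yaw": 0}
    - {"dp": [0, 0, 0.15], "yaw": 0}
    - {"dp": [0, 0, 0.16], "yaw": 0}
    - {"dp": [0, 0, 0.16], "yaw": 0}
    - {"dp": [0, 0, 0.16], "yaw": 0}
  grip: -1

```text
time_s: 9.33
tcp_pos: [0.4407, 0.2484, 0.1993]
eef_rot: [179.9, 0.0, -174.4]
contact_force: [0.0, 0.3, -0.6]
gripper_width: 0.0875
gripper_force: 0.0
```

```bash
python3 - <<'E'
from h import *
wrist("w3",.035,.06,(.44,.248),.12)
c,s,P,m=wrist("w3b",.005,.018,(.44,.248),.15)
E
```

```text
tcp [0.4407 0.2484 0.1993] [ 1.7993e+02  4.0000e-02 -1.7443e+02] bbox [244, 128, 69, 131]
{'c': (0.4398, 0.2476), 'L': 130.3, 'W': 64.1, 'ang': 5.7, 'z': 0.0468} 8393
tcp [0.4403 0.248  0.1983] [-1.7999e+02 -5.0000e-02 -1.7443e+02] bbox [235, 115, 87, 142]
{'c': (0.4405, 0.247), 'L': 157.5, 'W': 90.0, 'ang': 5.8, 'z': 0.0109} 3258
```

apply_moves:
  targets:
    - {"dp": [0.012, 0.007, 0], "yaw": -1}
    - {"dp": [0.035, 0.02, 0], "yaw": -3}
    - {"dp": [0.06, 0.035, 0], "yaw": -5}
    - {"dp": [0.085, 0.05, 0], "yaw": -7}
    - {"dp": [0.11, 0.064, 0], "yaw": -9}
    - {"dp": [0.135, 0.078, 0], "yaw": -9.4}
    - {"dp": [0.155, 0.09, 0], "yaw": -9.4}
    - {"dp": [0.167, 0.097, 0], "yaw": -9.4}
    - {"dp": [0.17, 0.098, 0], "yaw": -9.4}
    - {"dp": [0.17, 0.098, 0], "yaw": -9.4}
    - {"dp": [0.17, 0.098, 0], "yaw": -9.4}

```text
time_s: 10.35
tcp_pos: [0.6099, 0.3457, 0.1974]
eef_rot: [-179.9, -0.1, 176.2]
contact_force: [0.2, -0.8, 0.2]
gripper_width: 0.0875
gripper_force: 0.0
```

```bash
python3 - <<'E'
from h import *
wrist("w4",.022,.045,(.61,.3465),.1)
E
```

```text
tcp [0.6099 0.3457 0.1974] [-1.7989e+02 -1.1000e-01  1.7616e+02] bbox [254, 143, 55, 100]
{'c': (0.6096, 0.3462), 'L': 102.5, 'W': 54.1, 'ang': -4.6, 'z': 0.0329} 5149
```

apply_moves:
  targets:
    - {"dp": [-0.0005, 0, -0.01], "yaw": -0.8}
    - {"dp": [-0.0005, 0, -0.03], "yaw": -0.8}
    - {"dp": [-0.0005, 0, -0.05], "yaw": -0.8}
    - {"dp": [-0.0005, 0, -0.07], "yaw": -0.8}
    - {"dp": [-0.0005, 0, -0.09], "yaw": -0.8}
    - {"dp": [-0.0005, 0, -0.11], "yaw": -0.8}
    - {"dp": [-0.0005, 0, -0.13], "yaw": -0.8}
    - {"dp": [-0.0005, 0, -0.147], "yaw": -0.8}
    - {"dp": [-0.0005, 0, -0.16], "yaw": -0.8}
    - {"dp": [-0.0005, 0, -0.169], "yaw": -0.8}
    - {"dp": [-0.0005, 0, -0.1715], "yaw": -0.8}
    - {"dp": [-0.0005, 0, -0.1715], "yaw": -0.8}
    - {"dp": [-0.0005, 0, -0.1715], "yaw": -0.8}

```text
time_s: 11.48
tcp_pos: [0.6106, 0.3466, 0.0284]
eef_rot: [180.0, 0.1, 175.4]
contact_force: [0.7, 0.5, -0.2]
gripper_width: 0.0874
gripper_force: 0.0
```

apply_moves:
  targets:
    - {"dp": [0, 0, 0], "yaw": 0}
    - {"dp": [0, 0, 0], "yaw": 0}
    - {"dp": [0, 0, 0], "yaw": 0}
    - {"dp": [0, 0, 0], "yaw": 0}
    - {"dp": [0, 0, 0], "yaw": 0}
    - {"dp": [0, 0, 0], "yaw": 0}
    - {"dp": [0, 0, 0], "yaw": 0}
    - {"dp": [0, 0, 0], "yaw": 0}
    - {"dp": [0, 0, 0], "yaw": 0}
    - {"dp": [0, 0, 0], "yaw": 0}
    - {"dp": [0, 0, 0], "yaw": 0}
    - {"dp": [0, 0, 0], "yaw": 0}
  grip: 1
  squeeze: 25

```text
time_s: 12.48
tcp_pos: [0.6103, 0.3464, 0.0278]
eef_rot: [180.0, 0.0, 175.4]
contact_force: [-1.3, 0.7, 2.8]
gripper_width: 0.0536
gripper_force: 25.0
```

apply_moves:
  targets:
    - {"dp": [0, 0, 0.005], "yaw": 0}
    - {"dp": [0, 0, 0.015], "yaw": 0}
    - {"dp": [0, 0, 0.035], "yaw": 0}
    - {"dp": [0, 0, 0.06], "yaw": 0}
    - {"dp": [0, 0, 0.085], "yaw": 0}
    - {"dp": [0, 0, 0.11], "yaw": 0}
    - {"dp": [-0.005, -0.003, 0.13], "yaw": 0}
    - {"dp": [-0.02, -0.012, 0.145], "yaw": 1}
    - {"dp": [-0.04, -0.023, 0.15], "yaw": 3}
    - {"dp": [-0.06, -0.035, 0.15], "yaw": 5}
    - {"dp": [-0.08, -0.047, 0.15], "yaw": 7}
    - {"dp": [-0.1, -0.058, 0.15], "yaw": 9}
    - {"dp": [-0.12, -0.07, 0.15], "yaw": 10}
    - {"dp": [-0.14, -0.081, 0.15], "yaw": 10.3}
    - {"dp": [-0.155, -0.09, 0.15], "yaw": 10.3}
    - {"dp": [-0.165, -0.096, 0.15], "yaw": 10.3}
    - {"dp": [-0.1695, -0.0985, 0.15], "yaw": 10.3}
    - {"dp": [-0.1695, -0.0985, 0.15], "yaw": 10.3}
    - {"dp": [-0.1695, -0.0985, 0.15], "yaw": 10.3}

```text
time_s: 14.07
tcp_pos: [0.4414, 0.2484, 0.1781]
eef_rot: [180.0, 0.1, -174.3]
contact_force: [-0.6, 0.4, -1.9]
gripper_width: 0.0534
gripper_force: 25.0
```

apply_moves:
  targets:
    - {"dp": [0, 0, -0.008], "yaw": 0}
    - {"dp": [0, 0, -0.022], "yaw": 0}
    - {"dp": [0, 0, -0.038], "yaw": 0}
    - {"dp": [0, 0, -0.054], "yaw": 0}
    - {"dp": [0, 0, -0.068], "yaw": 0}
    - {"dp": [0, 0, -0.08], "yaw": 0}
    - {"dp": [0, 0, -0.089], "yaw": 0}
    - {"dp": [0, 0, -0.095], "yaw": 0}
    - {"dp": [0, 0, -0.099], "yaw": 0}
    - {"dp": [0, 0, -0.101], "yaw": 0}
    - {"dp": [0, 0, -0.102], "yaw": 0}
    - {"dp": [0, 0, -0.103], "yaw": 0}
    - {"dp": [0, 0, -0.1035], "yaw": 0}
    - {"dp": [0, 0, -0.104], "yaw": 0}
    - {"dp": [0, 0, -0.1045], "yaw": 0}
    - {"dp": [0, 0, -0.1045], "yaw": 0}

```text
time_s: 15.4
tcp_pos: [0.4409, 0.248, 0.0737]
eef_rot: [180.0, 0.0, -174.3]
contact_force: [-1.2, 0.3, 2.4]
gripper_width: 0.0539
gripper_force: 25.0
```

Contact. Next I'll release, lift and check.

apply_moves:
  targets:
    - {"dp": [0, 0, 0], "yaw": 0}
    - {"dp": [0, 0, 0], "yaw": 0}
    - {"dp": [0, 0, 0], "yaw": 0}
    - {"dp": [0, 0, 0], "yaw": 0}
    - {"dp": [0, 0, 0], "yaw": 0}
    - {"dp": [0, 0, 0], "yaw": 0}
    - {"dp": [0, 0, 0], "yaw": 0}
    - {"dp": [0, 0, 0], "yaw": 0}
    - {"dp": [0, 0, 0.01], "yaw": 0}
    - {"dp": [0, 0, 0.03], "yaw": 0}
    - {"dp": [0, 0, 0.06], "yaw": 0}
    - {"dp": [0, 0, 0.09], "yaw": 0}
    - {"dp": [0, 0, 0.12], "yaw": 0}
    - {"dp": [0, 0, 0.14], "yaw": 0}
    - {"dp": [0, 0, 0.1465], "yaw": 0}
    - {"dp": [0, 0, 0.1465], "yaw": 0}
    - {"dp": [0, 0, 0.1465], "yaw": 0}
  grip: -1

```text
time_s: 16.82
tcp_pos: [0.4404, 0.2476, 0.2196]
eef_rot: [180.0, 0.0, -174.3]
contact_force: [0.1, -0.2, -0.9]
gripper_width: 0.0874
gripper_force: 0.0
```

```bash
python3 - <<'E'
from h import *
wrist("w5",.07,.095,(.44,.248),.1)
wrist("w5b",.035,.06,(.44,.248),.12)
E
```

```text
tcp [0.4404 0.2476 0.2196] [ 179.97    0.   -174.33] bbox [250, 145, 59, 107]
{'c': (0.4402, 0.2472), 'L': 102.6, 'W': 54.0, 'ang': 5.5, 'z': 0.0789} 5991
tcp [0.4402 0.2474 0.2188] [-1.7997e+02 -7.0000e-02 -1.7433e+02] bbox [248, 128, 64, 21]
{'c': (0.3836, 0.2424), 'L': 63.8, 'W': 18.8, 'ang': -86.2, 'z': 0.0471} 1038
```

apply_moves:
  targets:
    - {"dp": [0.001, -0.01, 0], "yaw": 2}
    - {"dp": [0.002, -0.03, 0], "yaw": 5}
    - {"dp": [0.004, -0.06, 0], "yaw": 9}
    - {"dp": [0.006, -0.09, 0], "yaw": 13}
    - {"dp": [0.008, -0.12, 0], "yaw": 17}
    - {"dp": [0.01, -0.15, -0.005], "yaw": 21}
    - {"dp": [0.011, -0.18, -0.01], "yaw": 24}
    - {"dp": [0.012, -0.21, -0.015], "yaw": 27}
    - {"dp": [0.014, -0.235, -0.02], "yaw": 28}
    - {"dp": [0.0145, -0.248, -0.02], "yaw": 28}
    - {"dp": [0.0145, -0.253, -0.02], "yaw": 28}
    - {"dp": [0.0145, -0.253, -0.02], "yaw": 28}
    - {"dp": [0.0145, -0.253, -0.02], "yaw": 28}

```text
time_s: 18.0
tcp_pos: [0.4551, -0.0051, 0.1991]
eef_rot: [180.0, -0.1, -146.4]
contact_force: [0.0, 0.8, -0.3]
gripper_width: 0.0878
gripper_force: 0.0
```

```bash
python3 - <<'E'
from h import *
wrist("w6",.015,.032,(.455,-.005),.08)
wrist("w6b",.01,.07,(.455,-.005),.08)
E
```

```text
tcp [ 0.4551 -0.0051  0.1991] [ 1.7999e+02 -5.0000e-02 -1.4636e+02] bbox [256, 176, 42, 47]
{'c': (0.4629, -0.0024), 'L': 52.1, 'W': 43.8, 'ang': 34.5, 'z': 0.0248} 1578
tcp [ 0.4552 -0.0047  0.1992] [ 1.7999e+02 -3.0000e-02 -1.4631e+02] bbox [255, 155, 43, 70]
{'c': (0.4556, -0.0073), 'L': 74.2, 'W': 44.0, 'ang': 34.0, 'z': 0.025} 2876
```

View pics/w6.png

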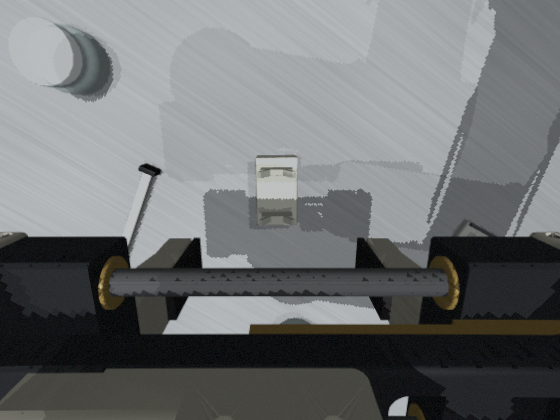

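The rest is centred at about (277,190), lined up with the jaws and 2 mm off in y. Descending to grasp it.

apply_moves:
  targets:
    - {"dp": [0.0005, -0.0022, -0.01], "yaw": 0.4}
    - {"dp": [0.0005, -0.0022, -0.03], "yaw": 0.4}
    - {"dp": [0.0005, -0.0022, -0.05], "yaw": 0.4}
    - {"dp": [0.0005, -0.0022, -0.07], "yaw": 0.4}
    - {"dp": [0.0005, -0.0022, -0.09], "yaw": 0.4}
    - {"dp": [0.0005, -0.0022, -0.11], "yaw": 0.4}
    - {"dp": [0.0005, -0.0022, -0.13], "yaw": 0.4}
    - {"dp": [0.0005, -0.0022, -0.15], "yaw": 0.4}
    - {"dp": [0.0005, -0.0022, -0.163], "yaw": 0.4}
    - {"dp": [0.0005, -0.0022, -0.171], "yaw": 0.4}
    - {"dp": [0.0005, -0.0022, -0.174], "yaw": 0.4}
    - {"dp": [0.0005, -0.0022, -0.174], "yaw": 0.4}
    - {"dp": [0.0005, -0.0022, -0.174], "yaw": 0.4}

```text
time_s: 19.18
tcp_pos: [0.4561, -0.0071, 0.0259]
eef_rot: [-180.0, 0.0, -145.9]
contact_force: [-0.3, 0.7, -0.4]
gripper_width: 0.0875
gripper_force: 0.0
```

apply_moves:
  targets:
    - {"dp": [0, 0, 0], "yaw": 0}
    - {"dp": [0, 0, 0], "yaw": 0}
    - {"dp": [0, 0, 0], "yaw": 0}
    - {"dp": [0, 0, 0], "yaw": 0}
    - {"dp": [0, 0, 0], "yaw": 0}
    - {"dp": [0, 0, 0], "yaw": 0}
    - {"dp": [0, 0, 0], "yaw": 0}
    - {"dp": [0, 0, 0], "yaw": 0}
    - {"dp": [0, 0, 0], "yaw": 0}
    - {"dp": [0, 0, 0], "yaw": 0}
    - {"dp": [0, 0, 0], "yaw": 0}
    - {"dp": [0, 0, 0], "yaw": 0}
    - {"dp": [0, 0, 0], "yaw": 0}
  grip: 1
  squeeze: 20

```text
time_s: 20.27
tcp_pos: [0.4558, -0.0074, 0.0256]
eef_rot: [-180.0, 0.0, -145.9]
contact_force: [-0.7, -0.7, 3.3]
gripper_width: 0.0437
gripper_force: 20.0
```

apply_moves:
  targets:
    - {"dp": [0, 0, 0.005], "yaw": 0}
    - {"dp": [0, 0, 0.015], "yaw": 0}
    - {"dp": [0, 0, 0.035], "yaw": 0}
    - {"dp": [0, 0, 0.06], "yaw": 0}
    - {"dp": [0, 0, 0.085], "yaw": 0}
    - {"dp": [0, 0, 0.11], "yaw": 0}
    - {"dp": [0, 0.004, 0.135], "yaw": -1}
    - {"dp": [-0.001, 0.015, 0.152], "yaw": -3}
    - {"dp": [-0.002, 0.035, 0.16], "yaw": -6}
    - {"dp": [-0.004, 0.06, 0.16], "yaw": -9}
    - {"dp": [-0.006, 0.088, 0.16], "yaw": -12}
    - {"dp": [-0.008, 0.116, 0.16], "yaw": -16}
    - {"dp": [-0.01, 0.144, 0.16], "yaw": -20}
    - {"dp": [-0.011, 0.172, 0.16], "yaw": -24}
    - {"dp": [-0.012, 0.2, 0.16], "yaw": -27}
    - {"dp": [-0.014, 0.225, 0.16], "yaw": -28.5}
    - {"dp": [-0.015, 0.243, 0.16], "yaw": -28.5}
    - {"dp": [-0.015, 0.2515, 0.16], "yaw": -28.5}
    - {"dp": [-0.015, 0.2547, 0.16], "yaw": -28.5}
    - {"dp": [-0.015, 0.2547, 0.16], "yaw": -28.5}

```text
time_s: 21.93
tcp_pos: [0.4405, 0.2473, 0.1853]
eef_rot: [-180.0, -0.0, -174.4]
contact_force: [-0.2, -0.1, -0.7]
gripper_width: 0.0434
gripper_force: 20.0
```

apply_moves:
  targets:
    - {"dp": [0, 0, 0], "yaw": 0}
    - {"dp": [0, 0, -0.008], "yaw": 0}
    - {"dp": [0, 0, -0.022], "yaw": 0}
    - {"dp": [0, 0, -0.038], "yaw": 0}
    - {"dp": [0, 0, -0.054], "yaw": 0}
    - {"dp": [0, 0, -0.066], "yaw": 0}
    - {"dp": [0, 0, -0.074], "yaw": 0}
    - {"dp": [0, 0, -0.078], "yaw": 0}
    - {"dp": [0, 0, -0.08], "yaw": 0}
    - {"dp": [0, 0, -0.081], "yaw": 0}
    - {"dp": [0, 0, -0.0815], "yaw": 0}
    - {"dp": [0, 0, -0.082], "yaw": 0}
    - {"dp": [0, 0, -0.0825], "yaw": 0}
    - {"dp": [0, 0, -0.0825], "yaw": 0}

```text
time_s: 23.1
tcp_pos: [0.441, 0.2476, 0.1036]
eef_rot: [180.0, 0.0, -174.4]
contact_force: [0.1, 0.6, 2.2]
gripper_width: 0.0436
gripper_force: 20.0
```

Contact. Releasing, lifting and checking again.

apply_moves:
  targets:
    - {"dp": [0, 0, 0], "yaw": 0}
    - {"dp": [0, 0, 0], "yaw": 0}
    - {"dp": [0, 0, 0], "yaw": 0}
    - {"dp": [0, 0, 0], "yaw": 0}
    - {"dp": [0, 0, 0], "yaw": 0}
    - {"dp": [0, 0, 0], "yaw": 0}
    - {"dp": [0, 0, 0], "yaw": 0}
    - {"dp": [0, 0, 0], "yaw": 0}
    - {"dp": [0, 0, 0.01], "yaw": 0}
    - {"dp": [0, 0, 0.03], "yaw": 0}
    - {"dp": [0, 0, 0.06], "yaw": 0}
    - {"dp": [0, 0, 0.09], "yaw": 0}
    - {"dp": [0, 0, 0.12], "yaw": 0}
    - {"dp": [0, 0, 0.14], "yaw": 0}
    - {"dp": [0, 0, 0.1465], "yaw": 0}
    - {"dp": [0, 0, 0.1465], "yaw": 0}
    - {"dp": [0, 0, 0.1465], "yaw": 0}
  grip: -1

```text
time_s: 24.52
tcp_pos: [0.4404, 0.2471, 0.2496]
eef_rot: [180.0, -0.0, -174.4]
contact_force: [-0.3, 0.1, -0.4]
gripper_width: 0.0875
gripper_force: 0.0
```

```bash
python3 - <<'E'
from h import *
wrist("w7",.09,.14,(.44,.248),.1)
wrist("w7b",.074,.084,(.44,.248),.1)
E
```

```text
tcp [0.4404 0.2471 0.2496] [ 179.97   -0.   -174.43] bbox [256, 160, 46, 77]
{'c': (0.4409, 0.2468), 'L': 73.4, 'W': 44.1, 'ang': 5.6, 'z': 0.103} 3380
tcp [0.4402 0.2469 0.2488] [-1.7997e+02 -7.0000e-02 -1.7443e+02] bbox [253, 144, 54, 23]
{'c': (0.3992, 0.2434), 'L': 54.4, 'W': 22.2, 'ang': -87.8, 'z': 0.079} 887
```

apply_moves:
  targets:
    - {"dp": [0.007, -0.011, 0], "yaw": 1}
    - {"dp": [0.02, -0.032, 0], "yaw": 2}
    - {"dp": [0.038, -0.062, 0], "yaw": 3}
    - {"dp": [0.057, -0.092, 0], "yaw": 4.1}
    - {"dp": [0.076, -0.122, -0.005], "yaw": 4.1}
    - {"dp": [0.095, -0.152, -0.01], "yaw": 4.1}
    - {"dp": [0.114, -0.183, -0.018], "yaw": 4.1}
    - {"dp": [0.133, -0.214, -0.026], "yaw": 4.1}
    - {"dp": [0.152, -0.245, -0.034], "yaw": 4.1}
    - {"dp": [0.171, -0.275, -0.042], "yaw": 4.1}
    - {"dp": [0.19, -0.305, -0.048], "yaw": 4.1}
    - {"dp": [0.205, -0.331, -0.05], "yaw": 4.1}
    - {"dp": [0.215, -0.348, -0.05], "yaw": 4.1}
    - {"dp": [0.2195, -0.3545, -0.05], "yaw": 4.1}
    - {"dp": [0.2195, -0.3545, -0.05], "yaw": 4.1}
    - {"dp": [0.2195, -0.3545, -0.05], "yaw": 4.1}

```text
time_s: 25.95
tcp_pos: [0.6596, -0.1072, 0.1981]
eef_rot: [180.0, -0.1, -170.4]
contact_force: [-0.3, 1.3, 0.3]
gripper_width: 0.0875
gripper_force: 0.0
```

```bash
python3 - <<'E'
from h import *
c,s,P,m=wrist("w8",.006,.03,(.6,-.1175),.105)
q=P[m]; im=c["image"][m].astype(int); 
a=np.radians(9.7); 
br=im[:,0]-im[:,2]>40; print("brass",br.sum(),q[br].mean(0).round(4), rect(q[br]) if br.sum()>20 else "")
# bare bar line fit
u=np.array([np.cos(a),np.sin(a)]); X=(q[:,:2]-[.598,-.1175])@u
b=(X>-.07)&(X<.045); print("bar",rect(q[b]))
E
```

```text
tcp [ 0.6596 -0.1072  0.1981] [ 1.7998e+02 -1.3000e-01 -1.7037e+02] bbox [268, 35, 19, 179]
{'c': (0.5978, -0.119), 'L': 175.4, 'W': 17.6, 'ang': 9.8, 'z': 0.0153} 2033
brass 420 [ 0.6684 -0.1073  0.0186] {'c': (0.6688, -0.1073), 'L': 29.0, 'W': 16.5, 'ang': 9.6, 'z': 0.0186}
bar {'c': (0.586, -0.1214), 'L': 114.9, 'W': 9.6, 'ang': 9.8, 'z': 0.0148}
```

View pics/w8.png

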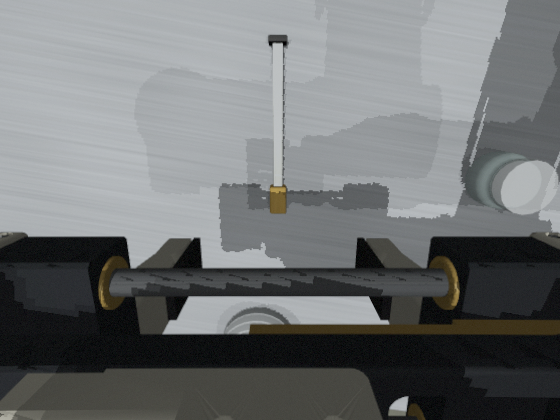

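The probe lies along u≈278, with its head at (278,200) and guard at (278,40). It is lined up with the jaws, so I'll move over the balance point and descend.

apply_moves:
  targets:
    - {"dp": [-0.01, -0.002, -0.005], "yaw": 0.1}
    - {"dp": [-0.025, -0.005, -0.015], "yaw": 0.1}
    - {"dp": [-0.037, -0.0075, -0.03], "yaw": 0.1}
    - {"dp": [-0.042, -0.0085, -0.05], "yaw": 0.1}
    - {"dp": [-0.042, -0.0085, -0.07], "yaw": 0.1}
    - {"dp": [-0.042, -0.0085, -0.09], "yaw": 0.1}
    - {"dp": [-0.042, -0.0085, -0.11], "yaw": 0.1}
    - {"dp": [-0.042, -0.0085, -0.13], "yaw": 0.1}
    - {"dp": [-0.042, -0.0085, -0.148], "yaw": 0.1}
    - {"dp": [-0.042, -0.0085, -0.162], "yaw": 0.1}
    - {"dp": [-0.042, -0.0085, -0.171], "yaw": 0.1}
    - {"dp": [-0.042, -0.0085, -0.175], "yaw": 0.1}
    - {"dp": [-0.042, -0.0085, -0.176], "yaw": 0.1}
    - {"dp": [-0.042, -0.0085, -0.176], "yaw": 0.1}
    - {"dp": [-0.042, -0.0085, -0.176], "yaw": 0.1}

```text
time_s: 27.25
tcp_pos: [0.6189, -0.1154, 0.0246]
eef_rot: [-180.0, 0.1, -170.2]
contact_force: [0.6, 0.0, 0.5]
gripper_width: 0.0874
gripper_force: 0.0
```

apply_moves:
  targets:
    - {"dp": [0, 0, 0], "yaw": 0}
    - {"dp": [0, 0, 0], "yaw": 0}
    - {"dp": [0, 0, 0], "yaw": 0}
    - {"dp": [0, 0, 0], "yaw": 0}
    - {"dp": [0, 0, 0], "yaw": 0}
    - {"dp": [0, 0, 0], "yaw": 0}
    - {"dp": [0, 0, 0], "yaw": 0}
    - {"dp": [0, 0, 0], "yaw": 0}
    - {"dp": [0, 0, 0], "yaw": 0}
    - {"dp": [0, 0, 0], "yaw": 0}
    - {"dp": [0, 0, 0], "yaw": 0}
    - {"dp": [0, 0, 0], "yaw": 0}
    - {"dp": [0, 0, 0], "yaw": 0}
    - {"dp": [0, 0, 0], "yaw": 0}
    - {"dp": [0, 0, 0], "yaw": 0}
    - {"dp": [0, 0, 0], "yaw": 0}
    - {"dp": [0, 0, 0], "yaw": 0}
    - {"dp": [0, 0, 0], "yaw": 0}
  grip: 1
  squeeze: 25

```text
time_s: 28.75
tcp_pos: [0.6182, -0.1157, 0.0235]
eef_rot: [180.0, -0.0, -170.2]
contact_force: [-0.0, 1.0, -0.1]
gripper_width: 0.0094
gripper_force: 25.0
```

Gripped. Lifting a little first to check that it stays level.

apply_moves:
  targets:
    - {"dp": [0, 0, 0.002], "yaw": 0}
    - {"dp": [0, 0, 0.005], "yaw": 0}
    - {"dp": [0, 0, 0.009], "yaw": 0}
    - {"dp": [0, 0, 0.014], "yaw": 0}
    - {"dp": [0, 0, 0.018], "yaw": 0}
    - {"dp": [0, 0, 0.02], "yaw": 0}
    - {"dp": [0, 0, 0.02], "yaw": 0}
    - {"dp": [0, 0, 0.02], "yaw": 0}

```text
time_s: 29.42
tcp_pos: [0.6183, -0.1157, 0.0438]
eef_rot: [180.0, 0.0, -170.2]
contact_force: [0.1, -0.5, -2.0]
gripper_width: 0.0101
gripper_force: 25.0
```

```bash
cat > lvl.py <<'E'
from h import *
import sys
from plant import get_state,cams
s=get_state(); c=cams.capture("wrist"); P=cloud(c,s)
ax=np.radians(s["eef_rot"][2]+180); u=np.array([np.cos(ax),np.sin(ax),0]); v=np.array([-u[1],u[0],0])
d=P-s["tcp_pos"]; X=d@u; Y=d@v
m=(abs(Y)<.013)&(X<-.03)&(X>-.13)&(abs(d[...,2]+.01)<.03); m[236:]=0
b=m&(X>-.095)&(X<-.03); k=np.polyfit(X[b],P[...,2][b],1); ky=np.polyfit(X[b],Y[b],1)
print("n",b.sum(),"slope rad",k[0].round(4),"top z at tcp",k[1].round(4),"yaw dev",ky[0].round(4),"y off",ky[1].round(4),"guard end X",np.percentile(X[m],1).round(4))
E
python3 lvl.py
```

```text
n 2937 slope rad -0.0002 top z at tcp 0.0351 yaw dev -0.0006 y off -0.0008 guard end X -0.1079
```

apply_moves:
  targets:
    - {"dp": [0, 0, 0.006], "yaw": 0}
    - {"dp": [0, 0, 0.018], "yaw": 0}
    - {"dp": [0, 0, 0.035], "yaw": 0}
    - {"dp": [0, 0, 0.055], "yaw": 0}
    - {"dp": [0, 0, 0.075], "yaw": 0}
    - {"dp": [0, 0, 0.095], "yaw": 0}
    - {"dp": [-0.001, 0.003, 0.115], "yaw": 0}
    - {"dp": [-0.005, 0.01, 0.132], "yaw": -0.5}
    - {"dp": [-0.011, 0.022, 0.145], "yaw": -1}
    - {"dp": [-0.019, 0.038, 0.153], "yaw": -1.5}
    - {"dp": [-0.029, 0.058, 0.156], "yaw": -2}
    - {"dp": [-0.039, 0.08, 0.156], "yaw": -2.5}
    - {"dp": [-0.049, 0.102, 0.156], "yaw": -3}
    - {"dp": [-0.06, 0.124, 0.156], "yaw": -3.5}
    - {"dp": [-0.071, 0.146, 0.156], "yaw": -4.2}
    - {"dp": [-0.082, 0.168, 0.156], "yaw": -4.2}
    - {"dp": [-0.093, 0.19, 0.156], "yaw": -4.2}
    - {"dp": [-0.104, 0.212, 0.156], "yaw": -4.2}
    - {"dp": [-0.115, 0.234, 0.156], "yaw": -4.2}
    - {"dp": [-0.125, 0.256, 0.156], "yaw": -4.2}

```text
time_s: 31.13
tcp_pos: [0.4925, 0.1412, 0.2008]
eef_rot: [180.0, 0.1, -174.4]
contact_force: [0.5, -0.5, -1.6]
gripper_width: 0.0096
gripper_force: 25.0
```

apply_moves:
  targets:
    - {"dp": [-0.01, 0.02, 0], "yaw": 0}
    - {"dp": [-0.019, 0.039, 0], "yaw": 0}
    - {"dp": [-0.028, 0.057, 0], "yaw": 0}
    - {"dp": [-0.036, 0.073, 0], "yaw": 0}
    - {"dp": [-0.043, 0.087, 0], "yaw": 0}
    - {"dp": [-0.048, 0.098, 0], "yaw": 0}
    - {"dp": [-0.051, 0.104, 0], "yaw": 0}
    - {"dp": [-0.0523, 0.1067, 0], "yaw": 0}
    - {"dp": [-0.0523, 0.1067, 0], "yaw": 0}
    - {"dp": [-0.0523, 0.1067, 0], "yaw": 0}
    - {"dp": [-0.0523, 0.1067, 0], "yaw": 0}
    - {"dp": [-0.0523, 0.1067, 0], "yaw": 0}

```text
time_s: 32.13
tcp_pos: [0.4412, 0.2465, 0.1995]
eef_rot: [-180.0, -0.0, -174.5]
contact_force: [0.3, 1.5, -1.0]
gripper_width: 0.0097
gripper_force: 25.0
```

```bash
python3 lvl.py; python3 - <<'E'
from h import *
wrist("w9",.09,.14,(.44,.248),.06)
E
```

```text
n 2938 slope rad -0.0013 top z at tcp 0.1908 yaw dev -0.0008 y off -0.0009 guard end X -0.1079
tcp [0.4412 0.2465 0.1995] [-1.7999e+02 -1.0000e-02 -1.7447e+02] bbox [289, 167, 19, 71]
{'c': (0.4313, 0.2604), 'L': 57.0, 'W': 15.1, 'ang': 6.9, 'z': 0.1029} 1297
```

View pics/w9.png

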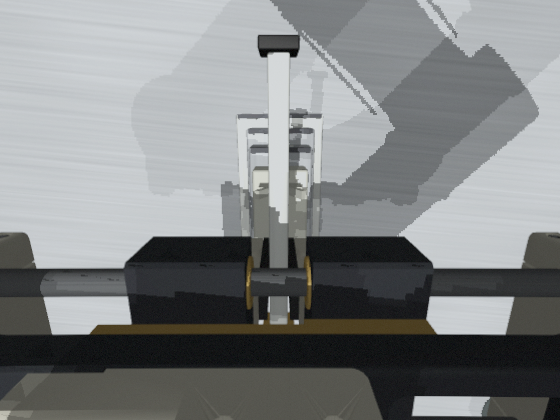

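The probe is level and centred over the rest (bar at u≈278, rest at u 250–305). Lowering it slowly.

apply_moves:
  targets:
    - {"dp": [0, 0.0003, -0.005], "yaw": 0}
    - {"dp": [0, 0.0003, -0.013], "yaw": 0}
    - {"dp": [0, 0.0003, -0.023], "yaw": 0}
    - {"dp": [0, 0.0003, -0.033], "yaw": 0}
    - {"dp": [0, 0.0003, -0.041], "yaw": 0}
    - {"dp": [0, 0.0003, -0.047], "yaw": 0}
    - {"dp": [0, 0.0003, -0.051], "yaw": 0}
    - {"dp": [0, 0.0003, -0.054], "yaw": 0}
    - {"dp": [0, 0.0003, -0.056], "yaw": 0}
    - {"dp": [0, 0.0003, -0.058], "yaw": 0}
    - {"dp": [0, 0.0003, -0.059], "yaw": 0}
    - {"dp": [0, 0.0003, -0.06], "yaw": 0}
    - {"dp": [0, 0.0003, -0.0605], "yaw": 0}
    - {"dp": [0, 0.0003, -0.061], "yaw": 0}
    - {"dp": [0, 0.0003, -0.061], "yaw": 0}
    - {"dp": [0, 0.0003, -0.061], "yaw": 0}

```text
time_s: 33.57
tcp_pos: [0.441, 0.2473, 0.1387]
eef_rot: [180.0, 0.0, -174.4]
contact_force: [-0.1, 0.3, -1.1]
gripper_width: 0.0099
gripper_force: 25.0
```

apply_moves:
  targets:
    - {"dp": [0, 0, -0.0005], "yaw": 0}
    - {"dp": [0, 0, -0.001], "yaw": 0}
    - {"dp": [0, 0, -0.0013], "yaw": 0}
    - {"dp": [0, 0, -0.0013], "yaw": 0}
    - {"dp": [0, 0, -0.0013], "yaw": 0}

```text
time_s: 33.98
tcp_pos: [0.441, 0.2473, 0.1375]
eef_rot: [180.0, 0.0, -174.4]
contact_force: [-0.8, -0.1, 2.8]
gripper_width: 0.0098
gripper_force: 25.0
```

apply_moves:
  targets:
    - {"dp": [0, 0, 0], "yaw": 0}
    - {"dp": [0, 0, 0], "yaw": 0}
    - {"dp": [0, 0, 0], "yaw": 0}
    - {"dp": [0, 0, 0], "yaw": 0}
    - {"dp": [0, 0, 0], "yaw": 0}
    - {"dp": [0, 0, 0], "yaw": 0}
    - {"dp": [0, 0, 0], "yaw": 0}
    - {"dp": [0, 0, 0], "yaw": 0}
    - {"dp": [0, 0, 0], "yaw": 0}
    - {"dp": [0, 0, 0], "yaw": 0}
    - {"dp": [0, 0, 0], "yaw": 0}
    - {"dp": [0, 0, 0], "yaw": 0}
  grip: -1

```text
time_s: 34.98
tcp_pos: [0.4409, 0.2473, 0.1373]
eef_rot: [180.0, 0.0, -174.4]
contact_force: [0.1, -0.0, -0.4]
gripper_width: 0.0835
gripper_force: 0.0
```

apply_moves:
  targets:
    - {"dp": [0, 0, 0.005], "yaw": 0}
    - {"dp": [0, 0, 0.015], "yaw": 0}
    - {"dp": [0, 0, 0.03], "yaw": 0}
    - {"dp": [0, 0, 0.05], "yaw": 0}
    - {"dp": [0, 0, 0.07], "yaw": 0}
    - {"dp": [0, 0, 0.09], "yaw": 0}
    - {"dp": [0.01, 0, 0.105], "yaw": 0}
    - {"dp": [0.025, 0, 0.115], "yaw": 0}
    - {"dp": [0.04, 0, 0.12], "yaw": 0}
    - {"dp": [0.055, 0, 0.12], "yaw": 0}
    - {"dp": [0.06, 0, 0.12], "yaw": 0}
    - {"dp": [0.06, 0, 0.12], "yaw": 0}
    - {"dp": [0.06, 0, 0.12], "yaw": 0}

```text
time_s: 36.07
tcp_pos: [0.5006, 0.247, 0.2573]
eef_rot: [-180.0, -0.0, -174.5]
contact_force: [-0.3, -1.0, 0.2]
gripper_width: 0.0879
gripper_force: 0.0
```

```bash
python3 - <<'E'
from h import *
from plant import cams
c,s,P,m=wrist("w10",.117,.15,(.42,.248),.11)
q=P[m]; print(np.polyfit(q[:,0],q[:,2],1))
c=cams.capture("side"); cv2.imwrite("pics/side1.png",c["image"][:,:,::-1])
E
```

```text
tcp [0.5006 0.247  0.2573] [-1.7999e+02 -3.0000e-02 -1.7446e+02] bbox [265, 0, 43, 213]
{'c': (0.4224, 0.2451), 'L': 169.7, 'W': 35.3, 'ang': 5.9, 'z': 0.129} 3389
[0.0181443  0.12135548]
```

View pics/side1.png

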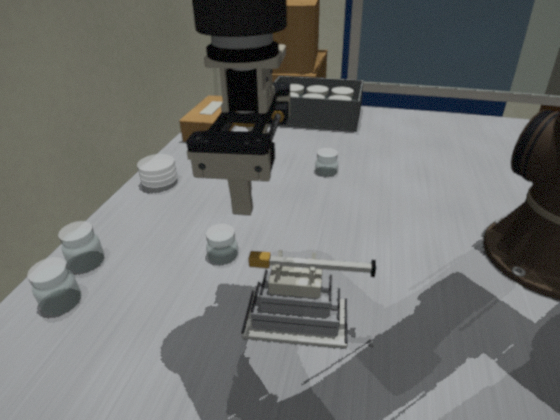

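The side view shows the stack seated, with the probe level in both notches (from (250,259) to (374,267)) and the gripper clear. Handing in.

```bash
python3 -c "
from plant import r
print(r.close_job())"
```

```text
the job is handed in; nothing more can be done
None
```

The stand is built in order (large case, small case, rest, then the probe level in both notches), the jars were never touched, and the job was handed in at about 36 s of the 128 s limit; the hand-in returned no verdict. Wrist-camera checks put each case and the rest about 1 mm or less from the centre of the piece below, and the probe's balance point was at the grip point when I set it down.

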